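# Post a worn-out power bank through the spring flap of the battery caddy

## Robot

A 7-joint arm with a two-finger parallel gripper is mounted at the origin on a cart in front of the work surface, level with it; the furniture and walls round the work are solid. World frame = base frame: x ahead of the robot, y to its left, z up, the work surface at z = 0. Lengths are in m, angles in degrees, forces in N, time in s.
With the tool pointing down it reaches from about 0.425 to 0.875 m from the base axis. Payload 4.7 kg.
Tool frame: the origin (TCP) lies midway between the tips of the shut fingers; the grasp point (between the pads) lies 19 mm behind it; z points along the fingers, y is the direction in which the jaws open and shut (so a half turn about z gives the same grasp; the last joint's range is limited). The gripper opens to 85 mm and grips with 20 to 120 N. Pads are 22 mm wide; open, the fingers measure 114 mm over their backs; the gripper's body (76 mm by 85 mm) begins 54 mm behind the grasp point. The pads swing forward as they close: fully open they stand 13 mm farther back than shut.
Start: joints at [-76.484, 18.392, -4.016, 83.108, 1.295, 78.541, -3.26], TCP at [0.143, 0.634, 0.231] pointing down, gripper open.
Joint ranges: [-163.93, 163.93], [-17.29, 119.83], [-79.2, 71.16], [3.27, 140.29], [-89.18, 269.18], [5.43, 117.66], [-154.24, 154.24]. Speed limits (degrees/s): [147.25, 147.25, 180, 180, 180, 180, 180].

## Interface

Orientations are given as a 3x3 rotation matrix whose columns are the frame's x, y, z axes.
In Python, from plant import ctrl gives the robot as it stands.
- The arm moves only by the shell command python3 -m creep 'ROWS' [OPENING] [FORCE]. ROWS is JSON, a list of rows, each an object with "slide": the shift along the tool's x, y, z in cm, a list of three; "yaw": the turn about the tool's z in rad. A call has exactly 5 rows; each row shifts and turns the pose as measured when the row begins, along the tool's axes as they then stand; what a row does not reach is not made up. A row lasts 1/12 s, in which the tool goes at most 41.7 mm and 7.16 degrees, less where a joint would pass 70% of its speed; a pose out of reach is approached as far as the arm can. A call with a gripper value outside its range is refused whole. OPENING is the opening, from -1 (shut) to 1 (fully open), set as the call begins (- or left out, the last holds). The fingers move at their own pace and stop on an object; FORCE is the grip in N (left out, the last holds). Time passes only in rows, so rows that do not move let the fingers close, or fill a call up. It gives the time, the measured TCP pose, the force and the opening at its end, in the units of the state.
- ctrl.state(): the state, without advancing time (a new reading comes with each control period).
- ctrl.read_camera(name): name is "side" or "top"; returns (picture, depth): 480x640x3 uint8, red, green, blue; 480x640 float32, m along the optical axis (not along the pixel's ray), 0 where there is no reading.
- ctrl.calibration(name): a dict with "K" (3x3 intrinsics, pixels), "extrinsics" (4x4, takes a point from world to camera coordinates). Camera axes: x right, y down, z forward; pixel columns grow to the right and rows downward; lengths in m; the calibration is good to about 2 mm. A picture is of the moment at which its call begins. calibration takes no time and is no camera call.
- ctrl.finish_job(): hands the job in, once; it reports no verdict.
Trained networks look in the newest picture that a camera, given by its name, has taken for a name from the list of things; names that differ only in an ending like _2 or _b are one class to them, and where a whole thing is asked for, a point or a joint stands for the part that bears it (a point fixed in the world has none). Each returns a list of dicts, best first, with "conf" (0 to 1); they miss things now and then, are a little off and sometimes report something else, mostly with a low value. They report only what shows in the picture. A call takes as long as a camera call.
- ctrl.find_in(label, camera): "box" ([left, top, right, bottom] in pixels, round what is visible of it).
- ctrl.place_of(label, camera): "location" ([column, row] in pixels: a listed point, or the origin of a listed thing).
The state is a dict: "time": time; "joints": joint angles; "joint_velocities": joint speeds; "joint_torque": joint torques, N m; "tool_pos": TCP position; "orientation": TCP orientation; "ft_force": force on the tool from outside, world axes, zero at the start; "torque": the same for the moment, N m; "gripper_width": finger opening in m.
Only numpy, scipy, OpenCV 4.12 (cv2) and the standard library are available. Lean on these libraries where they do the work, as an engineer would, in place of code of your own. Each camera call takes 0.05 s, during which the arm holds its last target. There are 200 camera calls.

## Task

The worn-out stick power bank lies on the open tray of the battery collection caddy, kept out by the raised lip of the spring flap. With one finger push the flap down and hold it open, and with the other finger gently push the power bank off the tray so that it drops into the caddy; then let the flap spring shut. Only push: do not pinch or lift the power bank, and leave everything else on the desk alone.

Things in the scene. Friction and masses are not known exactly. Their poses are not given: they have to be found in the camera images.
- caddy: White battery caddy, fixed, 160 (x) x 126 (y) x 118 (z) mm. Origin: centre of its underside, on the desk. x points from the tray to the flap (the way to push), z up. Flat tray at z = 110, x = -80 (open front) to -30 (inner edge). Behind it the opening, x = -30 to 70, y = -59 to 59, hollow 102 mm deep, covered by the flap. Side walls 4 mm thick, rim 8 mm over the tray; back wall (x 72 to 80) level with it.
- notch (a point): Middle of the tray, at tray height: caddy (-55, 0, 110) mm, caddy axes. A finger notch 46 mm wide (y = -23 to 23) is cut here through the tray from its front to its inner edge, 50 mm deep, open at both ends (front and drop), so a fingertip can go down behind the power bank below tray level and travel along x into the opening.
- tray_edge (a point): Middle of the tray's inner edge, at tray height, where the drop into the caddy begins: caddy (-30, 0, 110) mm; caddy axes.
- flap (a joint): Grey spring flap over the opening, rad: 0 shut (its plate then rises 0.11 rad from the hinge toward the tray), grows as it is pushed down into the caddy, stop at 1.25. Hinged along y at its back. A spring shuts it with about 0.07 N m when shut, 0.15 N m at 1.2 rad (1 to 4 N at a fingertip); it never stays open.
- flap_hinge (a point): Middle of the flap's hinge line, at tray height: caddy (70, 0, 110) mm, caddy axes. The flap's flat plate reaches from the hinge to 98 mm before it (toward the tray), 114 mm wide, 4 mm thick; shut, its top is at tray height at the hinge and 11 mm above the tray at the free end. A steep flap lets the power bank slide off it: below about 0.8 rad it may stay lying on the flap.
- flap_lip (a point): Middle of the top of the flap's raised free end (lip) next to the tray (moves with the flap; shut: caddy (-27, 0, 121) mm). Its upright front face is 14 mm high and stands 11 mm above the tray, 2 mm beyond the tray's edge, so nothing can be slid past it while the flap is shut; pushing against it only holds the flap shut.
- power_bank: Worn-out stick power bank, aluminium bar with one black end, 25 (x) x 90 (y) x 22 (z) mm, about 85 g, loose. Origin: centre of its underside. It lies flat crosswise on the tray, its long side (y) across the notch and roughly parallel to the tray's inner edge, its nearest corner 2 to 14 mm short of the lip, the whole up to 8 mm off the middle.
- mouse: Black computer mouse, 104 x 66 x 37 mm, right of the keyboard; leave alone. Origin: centre of its underside.
- glue_stick: Glue stick, 27 mm across and 92 mm tall, standing beside the caddy; leave alone. Origin: centre of its underside.
- charger: White plug-in charger, 70 x 46 x 28 mm, lying behind the keyboard; leave alone. Origin: centre of its underside.
- parts_jar: Off-white jar with a black lid, 52 mm across and 70 mm high, beside the caddy; leave alone. Origin: centre of its underside.

How it is judged (in metres and radians):
On the way, in this order (a step that is already met when the one before it is completed fails the run):
1. a finger holds the flap open while the power bank still lies on the tray (value of joint flap above 0.25 rad and contact force between the fingers and flap above 0.2 N and x of power_bank in the frame of tray_edge below -0.003 m and z of power_bank in the frame of tray_edge above -0.006 m), for 0.1 s.
2. the power bank goes down past the tray's edge while the flap is held open (value of joint flap above 0.25 rad and z of power_bank in the frame of tray_edge below -0.03 m).
At the end, for the whole second after the job is handed in: The power bank rests inside the caddy below the flap (origin inside the hollow, under 80 mm high, slower than 0.03 m/s) and the flap has sprung shut (under 0.08 rad) (x of power_bank in the frame of caddy between -0.032 and 0.074 m and y of power_bank in the frame of caddy between -0.06 and 0.06 m and z of power_bank in the frame of caddy between 0 and 0.08 m and linear speed of power_bank below 0.03 m/s and value of joint flap below 0.08 rad); the robot touches nothing.
It fails at once if the power bank is lifted (more than 15 mm above the tray) (z of power_bank in the frame of tray_edge above 0.015 m).
It fails at once if the power bank is squeezed or pressed hard (more than 20 N from the fingers) (contact force between the fingers and power_bank above 20 N).
It fails at once if something else on the desk is moved by more than 25 mm (distance of any of mouse, glue_stick, charger, parts_jar from where it was at the start of the episode above 0.025 m).
It also fails if it takes over 29 s, if anything falls off the work surface, if the arm or the gripper's body presses on something with over 40 N, if the wrist force passes 120 N, or if a joint passes its speed limit or range.

## Working session

There is one attempt and no reset: what is moved stays moved. The work goes in short steps, Python scripts to look and compute and a shell command to move; the robot and the scene stay as the last step left them, time stands still between calls to the robot, and variables do not carry over. Pictures are saved under pics/ and viewed, about 8 in all and at most 12, crops included, and the job is handed in when it is done.

```bash
mkdir -p pics; ls
cat > h.py <<'E'
from plant import ctrl
import numpy as np, cv2
def snap(cam,fn):
    im,d=ctrl.read_camera(cam); cv2.imwrite('pics/'+fn,im[:,:,::-1]); return im,d
def ray(cam,uv):
    c=ctrl.calibration(cam);K=np.array(c['K']);E=np.array(c['extrinsics'])
    r=np.linalg.inv(K)@np.array([uv[0],uv[1],1.]);R=E[:3,:3]
    return -R.T@E[:3,3], R.T@r
def at_z(cam,uv,z):
    o,d=ray(cam,uv); return o+d*(z-o[2])/d[2]
def cloud(cam,d):
    c=ctrl.calibration(cam);K=np.array(c['K']);E=np.array(c['extrinsics'])
    v,u=np.mgrid[:480,:640]; P=np.stack([(u-K[0,2])/K[0,0]*d,(v-K[1,2])/K[1,1]*d,d],-1)
    return (P-E[:3,3])@E[:3,:3]
E
python3 - <<'E'
from h import *
np.set_printoptions(precision=4,suppress=True)
s=ctrl.state();print(s['time'],s['tool_pos'],s['orientation'],s['gripper_width'])
Z={'notch':.11,'tray_edge':.11,'flap_hinge':.11,'flap_lip':.121,'power_bank':.11,'caddy':0,'glue_stick':0,'parts_jar':0}
for cam in ['top','side']:
    im,d=snap(cam,cam+'0.png')
    print(cam,ray(cam,(320,240)))
    for n in Z:
        for r in ctrl.place_of(n,cam)[:1]: print(n,r['location'],r['conf'],at_z(cam,r['location'],Z[n]))
    np.save(cam+'d.npy',d)
print(ctrl.state()['time'])
E
```

```text
pics
0.0 [0.1429 0.6335 0.2302] [[-0.9755  0.22   -0.0004]
 [ 0.22    0.9755 -0.0019]
 [-0.0001 -0.0019 -1.    ]] 0.08564620648875042
top (array([0.3758, 0.1075, 1.3312]), array([ 0.1686, -0.0018, -0.9857]))
notch [232.7, 281.5] 0.96 [0.499  0.2887 0.11  ]
tray_edge [220.2, 274.0] 0.87 [0.5151 0.3151 0.11  ]
flap_hinge [183.4, 251.4] 0.84 [0.5639 0.3936 0.11  ]
flap_lip [220.8, 273.1] 0.9 [0.5157 0.3121 0.121 ]
power_bank [230.8, 281.0] 0.72 [0.5001 0.2927 0.11  ]
caddy [217.3, 272.5] 0.87 [0.5312 0.3405 0.    ]
glue_stick [222.4, 273.1] 0.64 [0.5297 0.3289 0.    ]
parts_jar [236.3, 228.0] 0.9 [0.6341 0.2984 0.    ]
side (array([0.2793, 0.7055, 0.6412]), array([ 0.3516, -0.6881, -0.6347]))
notch [320.7, 307.9] 0.77 [0.4958 0.2842 0.11  ]
tray_edge [303.2, 314.7] 0.71 [0.5147 0.3091 0.11  ]
flap_hinge [244.9, 342.4] 0.65 [0.5682 0.395  0.11  ]
flap_lip [304.9, 311.4] 0.61 [0.5105 0.3102 0.121 ]
power_bank [310.0, 312.1] 0.82 [0.5074 0.2996 0.11  ]
caddy [291.4, 365.0] 0.97 [0.5285 0.3358 0.    ]
glue_stick [226.9, 403.3] 0.96 [0.5867 0.4436 0.    ]
parts_jar [403.1, 196.2] 0.66 [ 0.5174 -0.2454  0.    ]
0.9
```

View pictures.

Run:
```python
from h import *
a=cv2.imread('pics/top0.png')[190:340,130:330]; b=cv2.imread('pics/side0.png')[180:480,130:530]
cv2.imwrite('pics/c0.png',np.vstack([cv2.resize(a,(400,300),interpolation=2),b]))
np.set_printoptions(precision=4,suppress=True)
P=cloud('top',np.load('topd.npy')); Q=cloud('side',np.load('sided.npy'))
for n,C in (('top',P),('side',Q)):
    p=C.reshape(-1,3); near=np.hypot(p[:,0]-.503,p[:,1]-.296)<.065
    m=near&(p[:,2]>.126)&(p[:,2]<.14); q=p[m]
    r=cv2.minAreaRect(q[:,:2].astype(np.float32)); print(n,m.sum(),r,np.median(q[:,2]),cv2.boxPoints(r))
```

```text
top 526 ((0.5029306411743164, 0.2943510115146637), (0.02554835006594658, 0.08997039496898651), 58.00309371948242) 0.1316882115254311 [[0.458  0.3074]
 [0.5343 0.2597]
 [0.5479 0.2813]
 [0.4715 0.329 ]]
side 722 ((0.5004223585128784, 0.2933877110481262), (0.024562116712331772, 0.09163889288902283), 58.3553581237793) 0.1318874306557754 [[0.455  0.307 ]
 [0.533  0.2589]
 [0.5459 0.2798]
 [0.4679 0.3279]]
```

View pics/c0.png

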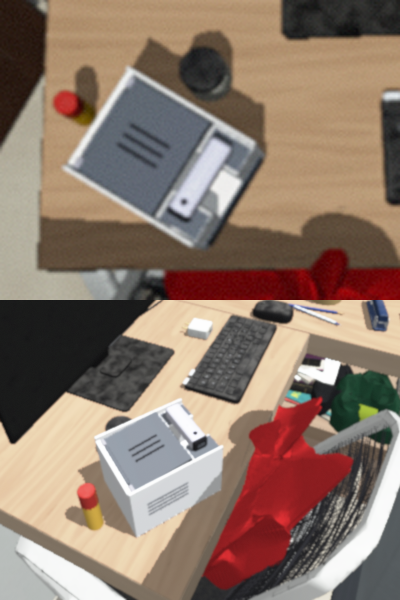

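Run:
```python
from h import *
np.set_printoptions(precision=4,suppress=True)
for n,a in (('top','topd.npy'),('side','sided.npy')):
    p=cloud(n,np.load(a)).reshape(-1,3)
    m=(np.hypot(p[:,0]-.531,p[:,1]-.338)<.12)&(p[:,2]>.1)&(p[:,2]<.125)
    r=cv2.minAreaRect(p[m][:,:2].astype(np.float32));print(n,m.sum(),r)
# caddy frame from keypoints (mean of cams)
for N,H,E in (([.499,.2887],[.5639,.3936],[.5151,.3151]),([.4958,.2842],[.5682,.395],[.5147,.3091])):
    N,H,E=map(np.array,(N,H,E));x=(H-N)/np.linalg.norm(H-N);c=(N+55*x/1000+H-.07*x)/2
    print(np.degrees(np.arctan2(x[1],x[0])),c,np.linalg.norm(H-N))
```

```text
top 3703 ((0.5292654633522034, 0.33829039335250854), (0.16146022081375122, 0.1259990930557251), 58.506343841552734)
side 6352 ((0.5266698002815247, 0.3368409276008606), (0.16076017916202545, 0.12824565172195435), 58.34620666503906)
58.255565087693284 [0.5275 0.3348] 0.12335323262890192
56.8382105250278 [0.5279 0.3333] 0.13235709274534557
```

```bash
python3 -m creep '[{"slide":[-3.5,-1.95,0],"yaw":0.115},{"slide":[-3.7,-1.55,0],"yaw":0.115},{"slide":[-3.85,-1.1,0],"yaw":0.1},{"slide":[-3.95,-0.7,0],"yaw":0},{"slide":[-3.95,-0.7,0],"yaw":0}]' 0.53 20
cat > g.py <<'E'
from h import *
s=ctrl.state();R=np.array(s['orientation']);c=np.array([.528,.3375,0]);a=np.radians(58.4)
A=np.array([[np.cos(a),np.sin(a),0],[-np.sin(a),np.cos(a),0],[0,0,1]])
p=np.array(s['tool_pos']);y=R[:,1]
print('t',s['time'],'caddy mm',np.round((A@(p-c))*1000,1),'yaw need rad',round(np.arctan2(y[1],y[0])-a,3),'w',round(s['gripper_width'],4),'F caddy',np.round(A@np.array(s['ft_force']),2))
import sys
if len(sys.argv)>3:
    t=A.T@(np.array([float(v) for v in sys.argv[1:4]])/1000)+c; print('slide cm',np.round(R.T@(t-p)*100,2))
E
python3 g.py -38.5 0 180
```

```text
time: 1.32
tool_pos: [0.284, 0.5036, 0.229]
orientation: [[-0.855, 0.519, -0.007], [0.519, 0.855, 0.004], [0.008, -0.0, -1.0]]
ft_force: [0.9, 0.1, 0.3]
gripper_width: 0.0656
t 1.3167 caddy mm [ 13.7 294.9 229. ] yaw need rad 0.006 w 0.0656 F caddy [ 0.55 -0.72  0.32]
slide cm [-29.49  -5.39   4.66]
```

```bash
python3 -m creep '[{"slide":[-4,-0.75,0],"yaw":0.005},{"slide":[-4,-0.75,0],"yaw":0},{"slide":[-4,-0.75,0],"yaw":0},{"slide":[-4,-0.75,0],"yaw":0},{"slide":[-4,-0.75,0],"yaw":0}]'>/dev/null; python3 g.py -38.5 0 180
```

```text
t 1.7333 caddy mm [-25.8  89.6 228.9] yaw need rad 0.002 w 0.0651 F caddy [ 0.94 -0.15 -0.34]
slide cm [-8.99 -1.31  4.8 ]
```

```bash
python3 -m creep '[{"slide":[-4,-0.6,1],"yaw":0},{"slide":[-3,-0.5,1],"yaw":0},{"slide":[-1,-0.1,1.5],"yaw":0},{"slide":[0,0,1],"yaw":0},{"slide":[0,0,0],"yaw":0}]'>/dev/null; python3 g.py -38.5 0 155
python3 - <<'E'
from h import *
a,_=snap('top','t1.png');b,_=snap('side','s1.png')
a=a[200:320,150:310];b=b[230:430,200:400]
cv2.imwrite('pics/c1.png',np.hstack([cv2.resize(a,(533,400)),cv2.resize(b,(267,267)) if 0 else cv2.copyMakeBorder(cv2.resize(b,(260,400)),0,0,0,0,0)])[:,:,::-1])
E
```

```text
t 2.15 caddy mm [-42.8  -6.1 184.6] yaw need rad -0.016 w 0.0655 F caddy [-0.13  0.58 -0.66]
slide cm [0.62 0.4  2.97]
```

View pics/c1.png

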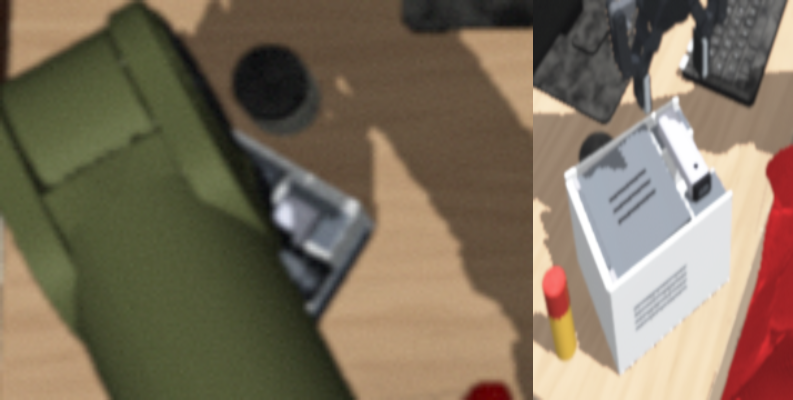

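```bash
python3 -m creep '[{"slide":[0.4,0.3,1],"yaw":-0.01},{"slide":[0.2,0.1,1],"yaw":-0.005},{"slide":[0,0,1],"yaw":0},{"slide":[0,0,0.8],"yaw":0},{"slide":[0,0,0],"yaw":0}]'>/dev/null; python3 g.py -38.5 0 140
python3 - <<'E'
from h import *
b,d=snap('side','s2.png');np.save('s2d.npy',d)
a=np.radians(58.4);A=np.array([[np.cos(a),np.sin(a),0],[-np.sin(a),np.cos(a),0],[0,0,1]])
p=((cloud('side',d).reshape(-1,3)-[.528,.3375,0])@A.T)*1000
for z in range(126,182,6):
    m=(abs(p[:,1])<30)&(p[:,2]>z)&(p[:,2]<z+6)&(p[:,0]>-110)&(p[:,0]<60); q=p[m]
    h,_=np.histogram(q[:,0],bins=range(-110,61,10)); print(z,h)
cv2.imwrite('pics/c2.png',cv2.resize(b[150:430,180:460],(560,560))[:,:,::-1])
E
```

```text
t 2.6667 caddy mm [-31.6   9.5 147.4] yaw need rad 0.015 w 0.0651 F caddy [-0.68  0.49 -0.47]
slide cm [-0.94 -0.71  0.72]
126 [  0   0   0   0  33  67 127  10   0   0   0   0   0   0   0   0   0]
132 [  0   0   0   0  28 108  95   0   0   0   0   0   0   0   0   0   0]
138 [0 0 0 0 0 0 0 0 0 0 0 0 0 0 0 0 0]
144 [0 0 0 0 0 0 0 0 0 0 0 0 0 0 0 0 0]
150 [0 0 0 0 6 0 0 0 0 0 0 1 0 0 0 0 0]
156 [ 0  0  0  5 26  0  0  0  0  0  2 13  1  0  0  0  0]
162 [ 0  0  0 11 27  0  0  0  0  0  1 19  9  0  0  0  0]
168 [ 0  0  0 11 29  0  0  0  0  0  0 22 13  0  0  0  0]
174 [ 0  0  0 10 29  0  0  0  0  0  0 23 18  0  0  0  0]
180 [ 0  0  0 12 29  0  0  0  0  0  2 21 16  0  0  0  0]
```

View pics/c2.png

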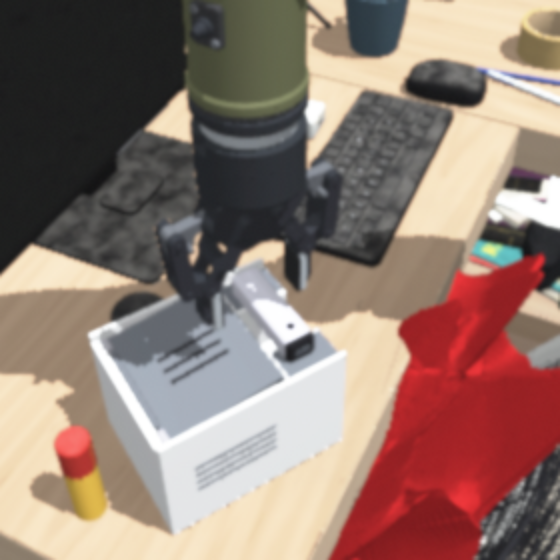

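```bash
python3 -m creep '[{"slide":[-0.6,-0.6,0],"yaw":0.01},{"slide":[-0.2,-0.3,0],"yaw":0},{"slide":[0,0,0],"yaw":0},{"slide":[0,0,0],"yaw":0},{"slide":[0,0,0],"yaw":0}]'>/dev/null; python3 g.py -40 0 140
python3 - <<'E'
from h import *
d=np.load('s2d.npy')
a=np.radians(58.4);A=np.array([[np.cos(a),np.sin(a),0],[-np.sin(a),np.cos(a),0],[0,0,1]])
p=((cloud('side',d).reshape(-1,3)-[.528,.3375,0])@A.T)*1000
m=(abs(p[:,1])<45)&(p[:,2]>129)&(p[:,2]<138)&(p[:,0]>-110)&(p[:,0]<60);print(np.percentile(p[m],[1,5,50,95,99],axis=0).round(1))
E
```

```text
t 3.1333 caddy mm [-41.2  -0.6 148.9] yaw need rad 0.003 w 0.0652 F caddy [ 0.44 -0.52  0.36]
slide cm [0.06 0.1  0.89]
[[-63.6 -42.5 129.2]
 [-62.2 -38.5 129.8]
 [-51.2   3.4 132. ]
 [-41.1  41.6 133.6]
 [-40.1  44.3 134.4]]
```

```bash
python3 -m creep '[{"slide":[0.05,0.0,1],"yaw":0},{"slide":[0,0,1],"yaw":0},{"slide":[0,0,1],"yaw":0},{"slide":[0,0,0.5],"yaw":0},{"slide":[0,0,0],"yaw":0}]'>/dev/null; python3 g.py -40 0 72;  python3 -m creep '[{"slide":[0.0,0.0,0.5],"yaw":0},{"slide":[0,0,0.5],"yaw":0},{"slide":[0,0,0.5],"yaw":0},{"slide":[0,0,0.3],"yaw":0},{"slide":[0,0,0],"yaw":0}]'>/dev/null; python3 g.py -40 0 72
```

```text
t 3.55 caddy mm [-40.1  -0.4 110.8] yaw need rad 0.003 w 0.0656 F caddy [0.05 0.48 0.28]
slide cm [ 0.03 -0.06  3.88]
t 3.9667 caddy mm [-39.1  -0.4  90.8] yaw need rad 0.003 w 0.0656 F caddy [-0.93  0.23  1.97]
slide cm [ 0.04 -0.12  1.88]
```

```bash
python3 -m creep '[{"slide":[0.0,-0.1,0.6],"yaw":0},{"slide":[0,-0.05,0.6],"yaw":0},{"slide":[0,0,0.5],"yaw":0},{"slide":[0,0,0.3],"yaw":0},{"slide":[0,0,0],"yaw":0}]'>/dev/null; python3 g.py -35 0 72
python3 - <<'E'
from h import *
b,d=snap('side','s3.png')
cv2.imwrite('pics/c3.png',cv2.resize(b[200:400,200:440],(720,600))[:,:,::-1])
E
```

```text
t 4.3833 caddy mm [-39.   -0.5  69.8] yaw need rad 0.003 w 0.0653 F caddy [-0.05  0.11  1.98]
slide cm [ 0.05  0.4  -0.21]
```

View pics/c3.png

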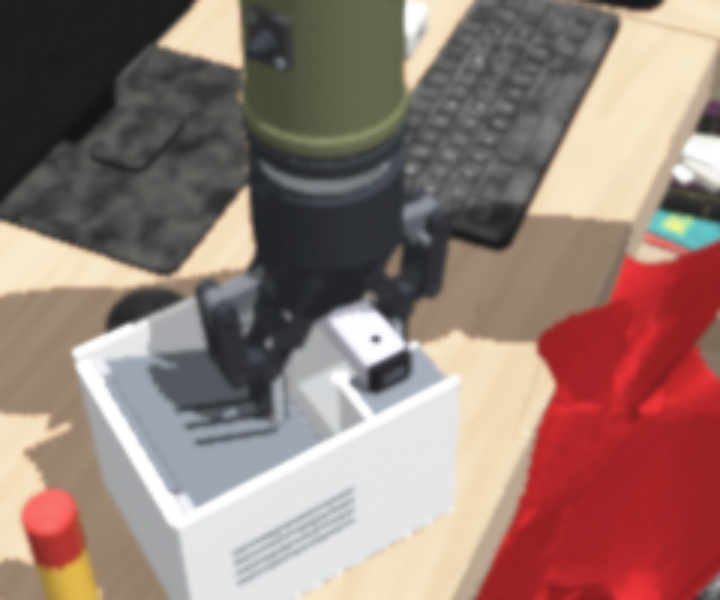

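The flap is held open by the left finger, about (270,400). The bank still lies on the tray at (365,345), and the rear finger is behind it. Next I push slowly along +y of the tool.

```bash
python3 -m creep '[{"slide":[0.0,0.4,0],"yaw":0},{"slide":[0,0.4,0],"yaw":0},{"slide":[0,0.4,0],"yaw":0},{"slide":[0,0.3,0],"yaw":0},{"slide":[0,0.3,0],"yaw":0}]'>/dev/null; python3 g.py -10 0 72;python3 -m creep '[{"slide":[0.0,0.3,0],"yaw":0},{"slide":[0,0.3,0],"yaw":0},{"slide":[0,0.3,0],"yaw":0},{"slide":[0,0.2,0],"yaw":0},{"slide":[0,0.0,0],"yaw":0}]'>/dev/null; python3 g.py 0 0 72
python3 - <<'E'
from h import *
b,d=snap('side','s4.png')
cv2.imwrite('pics/c4.png',cv2.resize(b[200:400,200:440],(720,600))[:,:,::-1])
E
```

```text
t 4.85 caddy mm [-24.3  -1.   69.4] yaw need rad 0.002 w 0.0655 F caddy [-3.5  -0.56  2.68]
slide cm [ 0.1   1.43 -0.25]
t 5.2667 caddy mm [-13.5  -1.8  70.8] yaw need rad 0.001 w 0.065 F caddy [-3.5   0.96  1.96]
slide cm [ 0.18  1.35 -0.11]
```

View pics/c4.png

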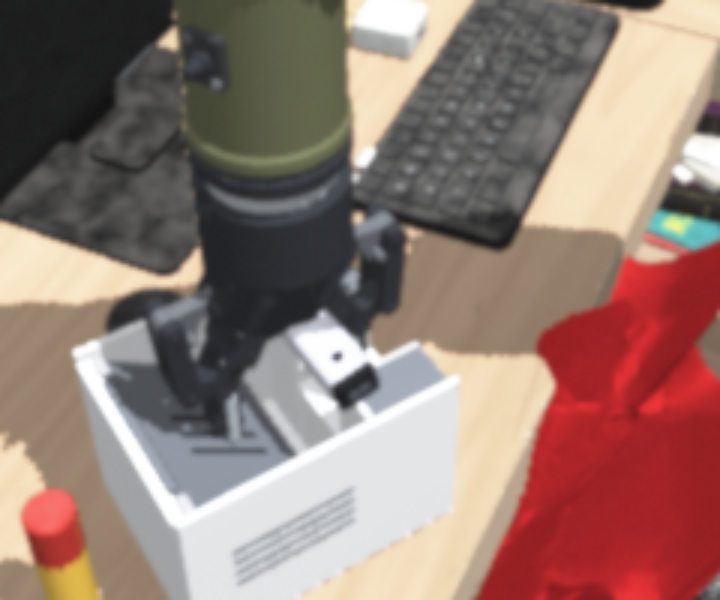

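```bash
python3 -m creep '[{"slide":[0.1,0.3,0],"yaw":0},{"slide":[0.05,0.3,0],"yaw":0},{"slide":[0,0.3,0],"yaw":0},{"slide":[0,0.2,0],"yaw":0},{"slide":[0,0.0,0],"yaw":0}]'>/dev/null; python3 g.py 0 0 72
python3 - <<'E'
from h import *
b,d=snap('side','s5.png')
cv2.imwrite('pics/c5.png',cv2.resize(b[200:400,200:440],(720,600))[:,:,::-1])
E
```

```text
t 5.7333 caddy mm [-1.5 -0.7 70.3] yaw need rad 0.001 w 0.0656 F caddy [-2.71 -0.87  0.83]
slide cm [ 0.07  0.15 -0.17]
```

View pics/c5.png

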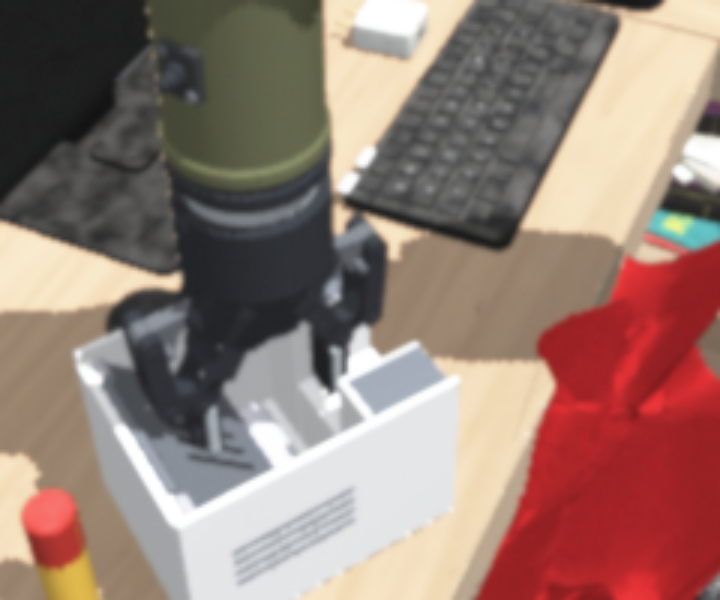

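The bank has tipped off the tray and is in the opening at about (270,430). I'll wait a moment, then look again.

```bash
python3 -m creep '[{"slide":[0,0.1,0],"yaw":0},{"slide":[0,0.0,0],"yaw":0},{"slide":[0,0,0],"yaw":0},{"slide":[0,0,0],"yaw":0},{"slide":[0,0.0,0],"yaw":0}]'>/dev/null; python3 g.py 0 0 72
python3 - <<'E'
from h import *
b,d=snap('side','s6.png')
a=np.radians(58.4);A=np.array([[np.cos(a),np.sin(a),0],[-np.sin(a),np.cos(a),0],[0,0,1]])
p=((cloud('side',d).reshape(-1,3)-[.528,.3375,0])@A.T)*1000
for y in range(-50,50,15):
  m=(p[:,1]>y)&(p[:,1]<y+15)&(p[:,0]>-32)&(p[:,0]<66)&(p[:,2]<112)
  print(y,[(int(x),int(np.median(p[m&(abs(p[:,0]-x)<4)][:,2]))) for x in range(-28,66,8) if (m&(abs(p[:,0]-x)<4)).sum()>2])
cv2.imwrite('pics/c6.png',cv2.resize(b[240:400,200:400],(750,600))[:,:,::-1])
E
```

```text
t 6.2 caddy mm [-0.9 -0.7 69.9] yaw need rad 0.0 w 0.0653 F caddy [-2.86  0.28  0.5 ]
slide cm [ 0.07  0.09 -0.21]
-50 [(-28, 35), (-20, 31), (-12, 32), (-4, 33), (4, 43), (12, 48), (52, 96), (60, 101)]
-35 [(-28, 42), (-20, 31), (-12, 32), (-4, 33), (4, 43), (12, 51), (52, 96), (60, 101)]
-20 [(-28, 33), (-20, 31), (-12, 32), (-4, 33), (4, 42), (12, 50), (20, 58), (44, 86), (52, 93), (60, 101)]
-5 [(-28, 44), (-20, 32), (-12, 32), (-4, 33), (4, 44), (12, 51), (20, 59), (28, 69), (36, 93), (44, 92), (52, 92), (60, 101)]
10 [(-28, 55), (12, 52), (20, 59), (28, 69), (36, 78), (44, 84), (52, 93), (60, 100)]
25 [(-28, 94), (28, 71), (36, 77), (44, 85), (52, 92), (60, 101)]
40 [(-28, 105), (52, 95), (60, 101)]
```

View pics/c6.png

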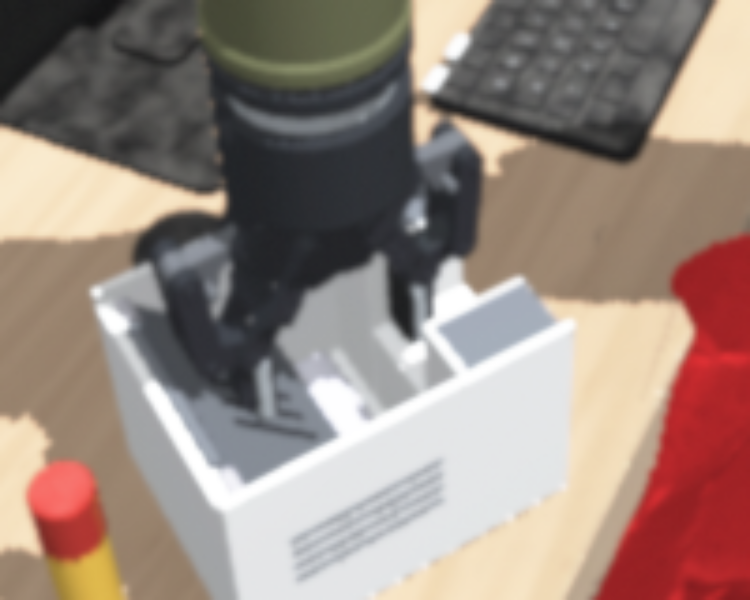

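The bank lies on the caddy floor: its top is at 32 mm, x from -24 to 0, and the flap end is clear above it. I'll retreat upward and let the flap follow the finger.

```bash
python3 -m creep '[{"slide":[0,-0.1,-0.8],"yaw":0},{"slide":[0,-0.1,-1],"yaw":0},{"slide":[0,-0.1,-1],"yaw":0},{"slide":[0,-0.1,-1],"yaw":0},{"slide":[0,-0.1,-1],"yaw":0}]'>/dev/null; python3 g.py 0 0 180; python3 -m creep '[{"slide":[0,0,-1.5],"yaw":0},{"slide":[0,0,-2],"yaw":0},{"slide":[0,0,-2],"yaw":0},{"slide":[0,0,-2],"yaw":0},{"slide":[0,0,-1],"yaw":0}]'>/dev/null; python3 g.py 0 0 200; python3 -m creep '[{"slide":[0,0,-1],"yaw":0},{"slide":[0,0,0],"yaw":0},{"slide":[0,0,0],"yaw":0},{"slide":[0,0,0],"yaw":0},{"slide":[0,0,0],"yaw":0}]'>/dev/null; python3 g.py 0 0 200
python3 - <<'E'
from h import *
b,d=snap('side','s7.png')
a=np.radians(58.4);A=np.array([[np.cos(a),np.sin(a),0],[-np.sin(a),np.cos(a),0],[0,0,1]])
p=((cloud('side',d).reshape(-1,3)-[.528,.3375,0])@A.T)*1000
m=(abs(p[:,1])<50)&(p[:,2]<130)
print([(int(x),int(np.median(p[m&(abs(p[:,0]-x)<4)][:,2]))) for x in range(-76,70,8) if (m&(abs(p[:,0]-x)<4)).sum()>2])
cv2.imwrite('pics/c7.png',cv2.resize(b[160:420,150:450],(690,600))[:,:,::-1])
E
```

```text
t 6.6667 caddy mm [ -5.9   0.3 121.1] yaw need rad 0.001 w 0.0652 F caddy [ 0.02  0.19 -0.27]
slide cm [-0.02  0.65 -5.88]
t 7.0833 caddy mm [ -3.8   1.2 216.8] yaw need rad 0.003 w 0.0653 F caddy [ 0.59 -0.18 -0.15]
slide cm [-0.12  0.34  1.69]
t 7.5 caddy mm [ -2.    1.4 231.2] yaw need rad 0.004 w 0.0655 F caddy [0.5  0.31 0.16]
slide cm [-0.14  0.11  3.12]
[(-76, 109), (-68, 109), (-60, 109), (-52, 109), (-44, 110), (-36, 110), (-28, 120), (-20, 120), (-12, 119), (-4, 118), (4, 117), (12, 116), (20, 115), (28, 114), (36, 113), (44, 113), (52, 112), (60, 111), (68, 111)]
```

View pics/c7.png

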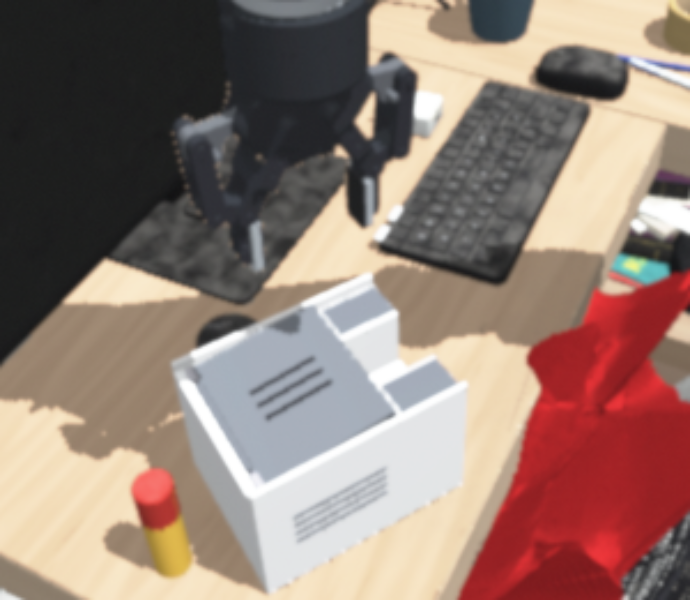

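The flap is shut, its free end measuring about 120 mm against 121 mm nominal. The tray is empty, and the gripper is clear of the caddy.

```bash
python3 -c "
from plant import ctrl
print(ctrl.finish_job())"
```

```text
the job is handed in; nothing more can be done
None
```

The power bank is inside the caddy and the flap has sprung shut. I handed the job in at about 7.6 s of the 29 s; the system gave no verdict.

- **Method:** I set the gripper about 65 mm open, in line with the caddy. Its front finger pushed the flap down and held it. Its rear finger went into the notch and slid the power bank off the tray, with at most about 4 N measured at the wrist. I then lifted straight up.
- **Power bank:** depth readings before the retreat showed it flat on the caddy floor, its top at about 32 mm, below the flap. It can't be seen once the flap is shut.
- **Flap and tray:** after the retreat the flap's free end read 120 mm against 121 mm when shut, and the tray was empty.
- **Robot:** the gripper was about 110 mm clear of the caddy, with wrist force near zero.
- **Other items:** the glue stick, mouse, charger and jar looked undisturbed in the last picture. I didn't measure their positions.
- **Disagreement:** the network placed the glue stick and parts jar inconsistently between the two cameras. I judged both by eye from the pictures instead.

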